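Hang the terrarium door and lock it with the bolt knob

ROBOT

A 6-joint arm with a two-finger parallel gripper is mounted at the origin on the work surface. World frame = base frame: x ahead of the robot, y to its left, z up, the work surface at z = 0. Lengths are in m, angles in rad, forces in N, time in s.
With the tool pointing down it reaches from about 0.375 to 0.9 m from the base axis. Payload 3.1 kg.
Tool frame: the origin (TCP) lies midway between the tips of the shut fingers; the grasp point (between the pads) lies 19 mm behind it; z points along the fingers, y is the line along which they close (so a half turn about z gives the same grasp; the last joint's range is limited). The gripper opens to 87 mm and grips with 3 to 60 N. Pads are 19 mm wide; open, the fingers measure 117 mm over their backs; the gripper's body (75 mm by 190 mm) begins 51 mm behind the grasp point.
Start: joints at [0.942, 0.527, 1.433, -0, 1.181, -0.178], TCP at [0.272, 0.563, 0.202] pointing down, gripper open.
Joint ranges: [-3.08, 3.08], [-0.75, 2.2], [0.22, 2.44], [-1.43, 4.57], [0, 2.65], [-2.85, 2.85]. Speed limits (rad/s): [2.79, 2.79, 3.14, 3.14, 3.14, 3.14].

INTERFACE

Orientations are given as a 3x3 rotation matrix whose columns are the frame's x, y, z axes.
In Python, from plant import observe, grab_frame, finish_job, look_for, masks_of, landmark_of gives the robot as it stands.
- The arm moves only by the shell command python3 -m inch 'ROWS' [OPENING] [FORCE]. ROWS is JSON, a list that holds one entry, the list of rows, each a list of 6 numbers: the shift along the tool's x, y, z in m, then the turn, a rotation vector about the tool's x, y, z in degrees. A call has 1 to 20 rows; each row shifts and turns the commanded pose from where the row before left it, along the tool's axes as they then stand; what a row does not reach is not made up. A row lasts 1/10 s, in which the tool goes at most 50 mm and 8.59 degrees, less where a joint would pass 70% of its speed; a pose out of reach is approached as far as the arm can. A call is refused whole if a number of a shift passes 0.05 or a number of a turn 8.59, either way. A call with a gripper value outside its range is refused whole. OPENING is the finger opening in m, from 0 to 0.087, set as the call begins (- or left out, the last holds). The fingers move at their own pace and stop on an object; FORCE is the grip in N (left out, the last holds). Time passes only in rows, so rows that do not move let the fingers close. It gives the time, the measured TCP pose, the force, the opening and the grip force at its end, in the units of the state.
- observe(): the state, without advancing time (a new reading comes with each control period).
- grab_frame(name): name is "scene" or "top" or "wrist"; returns a dict with "img" (400x640x3 uint8, red, green, blue), "z_map" (400x640 float32, m along the optical axis (not along the pixel's ray), 0 where there is no reading), "fx", "fy", "cx", "cy" (pixels), "world_from_camera" (4x4, takes a point from camera to world coordinates). Camera axes: x right, y down, z forward; pixel columns grow to the right and rows downward; lengths in m; the calibration is good to about 2 mm. A picture is of the moment at which its call begins.
- finish_job(): hands the job in; it is judged then, once.
Trained networks look in a picture, given as the dict that the camera call returned (one of the last four; its "shot" number tells which), for a name from the list of things; names that differ only in an ending like _2 or _b are one class to them, and where a whole thing is asked for, a point or a joint stands for the part that bears it (a point fixed in the world has none). Each returns a list of dicts, best first, with "conf" (0 to 1); they miss things now and then, are a little off and sometimes report something else, mostly with a low value. They report only what shows in the picture. A call takes as long as a camera call.
- look_for(picture, target): "at" ([x, y, z] in m, in the coordinates of the camera as it stood for that picture, good to about 4 mm: the middle of the surface that is visible of it).
- masks_of(picture, target): "mask" (400x640 bool, what is visible of it).
- landmark_of(picture, target): "at" ([x, y, z] in m, in the coordinates of the camera as it stood for that picture, good to about 4 mm: a listed point, or the origin of a listed thing).
The state is a dict: "time_s": time; "joints": joint angles; "qvel": joint speeds; "joint_efforts": joint torques, N m; "ee_pos": TCP position; "orientation": TCP orientation; "force": force on the tool from outside, world axes, zero at the start; "wrist_torque": the same for the moment, N m; "opening": finger opening in m; "gripper_force": force on a finger pad.
Only numpy, scipy, OpenCV 4.12 (cv2) and the standard library are available. Lean on these libraries where they do the work, as an engineer would, in place of code of your own. Each camera call takes 0.05 s, during which the arm holds its last target. There are 200 camera calls.

TASK

Lift the clear terrarium door out of its rack and lower both its knuckles onto the case's two hinge pins together, with the door standing open, fully down, then swing it fully shut. Then turn the green knob clockwise until its turning becomes suddenly stiff and add one eighth of a turn more, no further, so that its bolt holds the door, and let go. Leave the pots, jars and other things where they are.

Things in the scene. Friction and masses are not known exactly. Their poses are not given: they have to be found in the camera images.
- door: Loose door, about 0.4 kg: upright copper-framed clear leaf 210 mm long, 10 mm thick, 175 mm high, two steel knuckles on one upright edge, white grip tab on top. Origin on the hinge axis, level with the leaf's bottom. x along the leaf from hinge axis to free edge (226 mm), y across it, z up. Grasp it by the tab.
- rack: Dark wooden rack, fixed, 190 x 100 mm; the door starts standing loose in its slot, leaf bottom 8 mm above the table. Slot walls rise 40 mm above the leaf's bottom with 2.5 mm play either side of the leaf: lift the door 45 mm or more straight up. Origin under its centre, x along the slot; the knuckles are at its +x end.
- case: Terrarium case, fixed: wood plinth, copper frame, clear panes, 180 x 280 mm, 205 mm high (10 mm lower than the hung leaf's top). Origin under its centre; x from its front (robot side) inwards, y along the front to the hinge side (left front post), z up. The door swings out to its -x side, and stays where it is left.
- door_grip (a point): Centre of the door's grip tab, 118 mm from the hinge axis along the door's x; grasp from above across its 10 mm thickness (y). Tab 45 mm long, 40 mm high; this point is 17 mm below its top, 23 mm above the leaf's top edge, 198 mm above the leaf's bottom. Axes as the door's.
- knuckle_low (a point): On the hinge axis at the underside of the door's lower knuckle: ring 20 mm outside, bore 10.4 mm, 18 mm high, open through. 188 mm below door_grip. Axes as the door's.
- knuckle_high (a point): The same at the underside of the upper knuckle, 120 mm above the lower one.
- door_edge (a point): Middle of the door's free edge, on its mid-plane, 226 mm from the hinge axis, 108 mm below door_grip. Axes as the door's.
- pin_low (a point): Foot of the lower of two fixed upright hinge pins before the case's left front post: 8 mm across, 20 mm tall, the upper 9 mm tapering to 3 mm. The lower knuckle's underside rests at this point when the door is fully down. Axes as the case's.
- pin_high (a point): The same for the upper pin, 120 mm straight above the lower, both entered at once.
- jamb (a point): Where door_edge lies in plan when the door is fully shut: 226 mm from the pins along the case's -y; the leaf then rests on a copper strip. A grey housing overhangs the shut leaf's free end, underside 7 mm above the leaf, so the door can be hung only standing open (90 degrees open: leaf along the case's -x).
- knob_grip (a point): Green bar knob on the grey housing at the case's right front corner, vertical axis; point on the axis at the height to grip. Bar 50 mm long (its x), 16 mm thick (y), 36 mm high; the point is 12 mm below its top, 34 mm above the housing. Clockwise from above tightens: light (0.04 N m) up to its bite, then stiff (0.22 N m). It stays where left, and does not rise or sink.
- free_run (a joint): The knob's free run, rad, growing clockwise from above: 0 is bolt fully up, 1.5 is the bite (bolt down). Starts 0.55 to 1.0 short of the bite. It drives a steel bolt, in the housing, down 18 mm per rad in front of the shut leaf near its free edge.
- extra_turn (a joint): Extra turn, rad, that the knob has made clockwise past its bite; 0 until the bite. It does not turn back by itself. An eighth of a turn is 0.785.
- jar_mid (a point): Bystander, stays where it is: amber glass jar with white cap, 76 mm across, 140 mm high; point at its middle.
- pot_red_mid (a point): Bystander, stays where it is: terracotta pot with succulent, 72 mm across, about 100 mm high; point at its middle.
- pot_white_mid (a point): Bystander, stays where it is: white pot with succulent, 72 mm across, about 100 mm high; point at its middle.
- dish_mid (a point): Bystander, stays where it is: steel bowl, 110 mm across, 45 mm high; point at its middle.
- trowel_mid (a point): Bystander, stays where it is: flat trowel with green handle, about 0.25 m long, lying; point at its middle.
- tin_mid (a point): Bystander, stays where it is: steel tin, 60 mm across, 80 mm high; point at its middle.

How it is judged:
On the way, in this order (a step that is already met when the one before it is completed fails the run):
1. the door hangs on both hinge pins, fully down, standing open (horizontal distance between knuckle_low and pin_low below 0.004 m and horizontal distance between knuckle_high and pin_high below 0.004 m and z of knuckle_low in the frame of pin_low below 0.005 m and z of knuckle_high in the frame of pin_high below 0.005 m and horizontal distance between door_edge and jamb above 0.06 m), for 0.2 s.
2. the hung door is fully shut, the knob not yet run down (horizontal distance between knuckle_low and pin_low below 0.004 m and horizontal distance between knuckle_high and pin_high below 0.004 m and z of knuckle_low in the frame of pin_low below 0.005 m and z of knuckle_high in the frame of pin_high below 0.005 m and horizontal distance between door_edge and jamb below 0.012 m and value of joint free_run below 1.3 rad), for 0.2 s.
3. the knob is run down to its bite with the door shut (horizontal distance between knuckle_low and pin_low below 0.004 m and horizontal distance between knuckle_high and pin_high below 0.004 m and z of knuckle_low in the frame of pin_low below 0.005 m and z of knuckle_high in the frame of pin_high below 0.005 m and horizontal distance between door_edge and jamb below 0.012 m and value of joint free_run above 1.38 rad), for 0.1 s.
4. an eighth of a turn has been added past the bite (all of step 3 and value of joint extra_turn between 0.44 and 1.13 rad), for 0.2 s.
At the end, for the whole second after the job is handed in: Door on both pins (knuckles within 4 mm sideways, 5 mm of fully down), shut (free edge within 12 mm) and at rest; knob within 0.12 rad of its bite or on it, plus an extra turn of 0.44 to 1.13 rad (25 to 65 degrees); bystanders within 30 mm of their starts (all of step 4 and linear speed of door below 0.02 m/s and distance of each of jar_mid, pot_red_mid, pot_white_mid, dish_mid, trowel_mid, tin_mid from where it was at the start of the episode below 0.03 m); the robot touches nothing.
It fails at once if the knob is over-tightened, more than 75 degrees past its bite (value of joint extra_turn above 1.31 rad).
It fails at once if the door is tipped over or falls (angle between door_grip's own z axis and vertical above 0.6 rad).
It fails at once if a pot, jar or other bystander is pushed away by more than 30 mm (distance of any of jar_mid, pot_red_mid, pot_white_mid, dish_mid, trowel_mid, tin_mid from where it was at the start of the episode above 0.03 m).
It also fails if it takes over 54 s, if anything falls off the work surface, if the arm or the gripper's body presses on something with over 40 N, if the wrist force passes 120 N, or if a joint passes its speed limit or range.

## Working session

There is one attempt and no reset: what is moved stays moved. The work goes in short steps, Python scripts to look and compute and a shell command to move; the robot and the scene stay as the last step left them, time stands still between calls to the robot, and variables do not carry over. Pictures are saved under pics/ and viewed, at most 10 in all, crops included, and the job is handed in when it is done.

```bash
ls; mkdir -p pics; cat > h.py <<'E'
import numpy as np, cv2
from plant import *
np.set_printoptions(precision=4, suppress=True)
def w(f,p):
    T=np.array(f["world_from_camera"]); return T[:3,:3]@np.array(p)+T[:3,3]
def cloud(f,mask=None):
    z=f["z_map"]; m=z>0
    if mask is not None: m&=mask
    v,u=np.nonzero(m); d=z[v,u]
    P=np.c_[(u-f["cx"])/f["fx"]*d,(v-f["cy"])/f["fy"]*d,d]
    T=np.array(f["world_from_camera"]); return P@T[:3,:3].T+T[:3,3]
def save(f,n): cv2.imwrite("pics/"+n,f["img"][:,:,::-1])
E
python3 - <<'E'
from h import *
s=observe(); print(s["time_s"],s["ee_pos"],s["orientation"],s["opening"])
a=[grab_frame("scene"),grab_frame("top")]
cv2.imwrite("pics/a.png",np.vstack([cv2.resize(f["img"],(480,300)) for f in a])[:,:,::-1])
for f in a:
  print(np.array(f["world_from_camera"])[:3,3])
  for n in "door rack case door_grip knuckle_low knuckle_high door_edge pin_low pin_high jamb knob_grip jar_mid pot_red_mid pot_white_mid dish_mid trowel_mid tin_mid".split():
    r=landmark_of(f,n); print(n,[(round(x["conf"],2),w(f,x["at"])) for x in r[:2]])
E
```

```text
pics
0.0 [0.2718 0.5619 0.201 ] [[-0.9001  0.4356 -0.0013]
 [ 0.4356  0.9001 -0.0018]
 [ 0.0004 -0.0022 -1.    ]] 0.08713309434965345
[1.4384 0.3857 0.8371]
door [(0.95, array([0.6194, 0.3201, 0.0088])), (0.63, array([ 0.5425, -0.0355,  0.0471]))]
rack []
case [(0.61, array([ 0.6652, -0.1399, -0.0003]))]
door_grip [(0.8, array([0.5138, 0.2926, 0.2053])), (0.65, array([0.6807, 0.1966, 0.0702]))]
knuckle_low [(0.64, array([0.6235, 0.3236, 0.0207]))]
knuckle_high [(0.76, array([0.6287, 0.3289, 0.137 ]))]
door_edge [(0.7, array([0.4082, 0.2598, 0.102 ]))]
pin_low [(0.81, array([ 0.5443, -0.0392,  0.0497]))]
pin_high [(0.93, array([ 0.5408, -0.0384,  0.1692])), (0.27, array([0.62  , 0.3206, 0.0103]))]
jamb []
knob_grip [(0.52, array([ 0.6155, -0.2581,  0.2747]))]
jar_mid []
pot_red_mid [(0.86, array([0.4469, 0.4519, 0.0297]))]
pot_white_mid [(0.61, array([0.5862, 0.4357, 0.0315]))]
dish_mid []
trowel_mid [(0.56, array([ 0.6562, -0.4371, -0.0027])), (0.45, array([ 0.5632, -0.4148,  0.0416]))]
tin_mid [(0.65, array([ 0.5618, -0.4125,  0.0418]))]
[ 0.3757 -0.0036  1.5908]
door [(0.77, array(
[... 301 characters left out ...]
(0.59, array([0.4114, 0.2634, 0.0952]))]
pin_low [(0.97, array([ 0.5416, -0.034 ,  0.0487]))]
pin_high [(0.83, array([ 0.549 , -0.033 ,  0.1688])), (0.71, array([ 0.4193, -0.4151,  0.0205]))]
jamb [(0.59, array([0.4091, 0.2642, 0.0962]))]
knob_grip [(0.46, array([ 0.5095,  0.2896, -0.002 ])), (0.44, array([ 0.6093, -0.2582,  0.2779]))]
jar_mid [(0.9, array([0.6896, 0.2043, 0.0735]))]
pot_red_mid [(0.73, array([0.4477, 0.4557, 0.0303]))]
pot_white_mid [(0.59, array([0.5916, 0.4391, 0.0262]))]
dish_mid [(0.55, array([ 0.4213, -0.4128,  0.0207])), (0.48, array([0.5882, 0.4423, 0.0247]))]
trowel_mid [(0.81, array([ 0.6533, -0.4424,  0.0021]))]
tin_mid [(0.85, array([ 0.5644, -0.4093,  0.0452]))]
```

View pics/a.png

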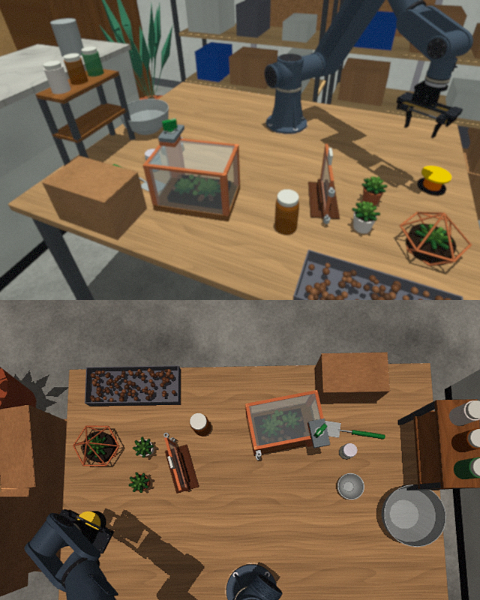

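The picture shows the door in its rack near (325,180) in the scene view and (177,467) from the top. The case is at (195,175) / (285,420) with the knob at its right front. Network points agree with the given heights. I'll hover over the tab next.

```bash
cat >> h.py <<'E'
def to(p,yaw_y,s=None):
    "tool-axes shift to world TCP p, and tool-z turn (deg) to bring tool y to yaw_y (deg)"
    s=s or observe(); R=np.array(s["orientation"]); d=np.array(p)-s["ee_pos"]
    y=np.degrees(np.arctan2(R[1,1],R[0,1])); t=-(((yaw_y-y)+180)%360-180)
    tilt=np.degrees(R.T@np.cross(R[:,2],[0,0,-1]))
    print("t",round(s["time_s"],2),"pos",np.array(s["ee_pos"]),"yaw_y",round(y,2),"| shift",R.T@d,"turn z",round(t,2),"tilt fix",tilt)
E
python3 -m inch '[[[-0.042,-0.017,-0.0125,0,0,0],[-0.042,-0.017,-0.0125,0,0,0],[-0.042,-0.017,-0.0125,0,0,0],[-0.042,-0.017,-0.0125,0,0,0],[-0.042,-0.017,-0.0125,0,0,0],[-0.042,-0.017,-0.0125,0,0,0],[-0.042,-0.017,-0.0125,0,0,0],[-0.042,-0.017,-0.0125,0,0,0],[0,0,0,0,0,8.5],[0,0,0,0,0,8.5],[0,0,0,0,0,8.5],[0,0,0,0,0,8.5],[0,0,0,0,0,8.5],[0,0,0,0,0,8.5],[0,0,0,0,0,8.5],[0,0,0,0,0,8.5],[0,0,0,0,0,8.5],[0,0,0,0,0,8.5],[0,0,0,0,0,8.5],[0,0,0,0,0,8.5]]]' 0.06
python3 -m inch '[[[0,0,0,0,0,8.5],[0,0,0,0,0,8.5],[0,0,0,0,0,8.5],[0,0,0,0,0,8.5],[0,0,0,0,0,1.8],[0,0,0,0,0,0],[0,0,0,0,0,0]]]'
python3 - <<'E'
from h import *
to([0.514,0.2935,0.3],-73.6)
f=grab_frame("wrist"); t=grab_frame("top"); save(f,"b.png")
for n in "door_grip knuckle_high knuckle_low door_edge".split():
    r=landmark_of(f,n); print(n,[(round(x["conf"],2),w(f,x["at"])) for x in r[:2]])
for n in ["door_grip","door"]:
  r=masks_of(f,n)
  for x in r[:1]:
    P=cloud(f,x["mask"]); print(n,x["conf"],len(P))
    P=P[P[:,2]>0.19]; c=P.mean(0); print(c,P[:,2].max()); 
    r=cv2.minAreaRect(P[:,:2].astype(np.float32)*1000);print(r)
E
```

```text
time_s: 3.8
ee_pos: [0.5154, 0.2937, 0.302]
orientation: [[0.618, 0.786, -0.0], [0.786, -0.618, -0.0], [-0.0, -0.0, -1.0]]
force: [-0.4, 1.1, -0.0]
opening: 0.0599
gripper_force: 0.0
time_s: 4.5
ee_pos: [0.5154, 0.2938, 0.3019]
orientation: [[0.959, 0.283, -0.0], [0.283, -0.959, -0.0], [-0.0, -0.0, -1.0]]
force: [-0.1, 0.5, -0.3]
opening: 0.0598
gripper_force: 0.0
t 4.5 pos [0.5154 0.2938 0.3019] yaw_y -73.58 | shift [-0.0014 -0.0001  0.0019] turn z 0.02 tilt fix [-0.0013  0.0047  0.    ]
door_grip [(0.88, array([0.5122, 0.2931, 0.2074]))]
knuckle_high [(0.68, array([0.6255, 0.3219, 0.1368]))]
knuckle_low [(0.88, array([0.6221, 0.328 , 0.0172]))]
door_edge [(0.61, array([0.5146, 0.2961, 0.2035]))]
door_grip 0.56 1877
[0.5144 0.2945 0.2207] 0.22494679512203214
((511.0415954589844, 293.4380798339844), (45.33797073364258, 9.231583595275879), 16.077571868896484)
door 0.77 2023
[0.5147 0.2944 0.2207] 0.22494679512203214
((511.1366271972656, 293.1084899902344), (45.33798599243164, 9.917232513427734), 16.076642990112305)
```

View pics/b.png

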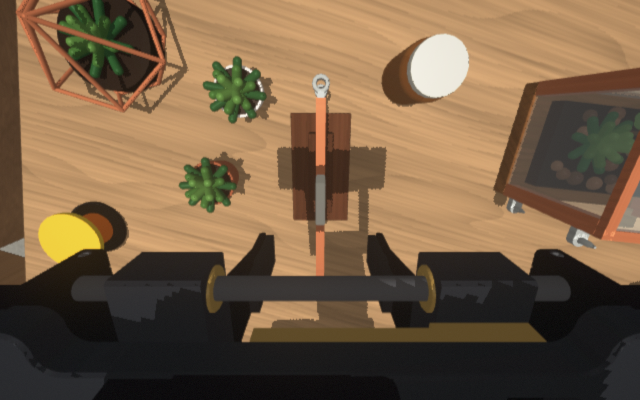

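The tab's at (320,200), centred between the fingers with its ring at (321,85). It measures (0.511, 0.2935) at yaw 16.1°, as expected. Next I descend and grip.

```bash
python3 -m inch '[[[-0.003,0,0.035,0,0,0.3],[0,0,0.035,0,0,0],[0,0,0.025,0,0,0],[0,0,0.015,0,0,0],[0,0,0.004,0,0,0],[0,0,0,0,0,0]]]' 0.06 50
python3 -m inch '[[[0,0,0,0,0,0],[0,0,0,0,0,0],[0,0,0,0,0,0],[0,0,0,0,0,0],[0,0,0,0,0,0],[0,0,0,0,0,0]]]' 0.0 50
python3 -m inch '[[[0,0,-0.005,0,0,0],[0,0,-0.01,0,0,0],[0,0,-0.015,0,0,0],[0,0,-0.015,0,0,0],[0,0,-0.02,0,0,0],[0,0,-0.02,0,0,0],[0,0,-0.025,0,0,0],[0,0,-0.03,0,0,0],[0,0,-0.03,0,0,0],[0,0,0,0,0,0]]]'
python3 - <<'E'
from h import *
to([0.43,-0.06,0.36],-80)
f=grab_frame("wrist"); save(f,"c.png")
for n in "door_grip knuckle_high knuckle_low pin_low pin_high knob_grip".split():
    r=landmark_of(f,n); print(n,[(round(x["conf"],2),w(f,x["at"])) for x in r[:2]])
f=grab_frame("top")
T=f["img"]; 
for n in "door_grip pin_low knob_grip case".split():
    r=landmark_of(f,n); print(n,[(round(x["conf"],2),w(f,x["at"])) for x in r[:2]])
# case yaw from cloud: frame top points z 0.195-0.215
P=cloud(f); m=(P[:,2]>.195)&(P[:,2]<.225)&(P[:,1]<0.05)&(P[:,1]>-.4)&(P[:,0]>.45)
print(cv2.minAreaRect(P[m,:2].astype(np.float32)*1000),m.sum(),np.percentile(P[m,2],[10,50,90]))
m=(P[:,2]>.265)&(P[:,1]<-0.15)&(P[:,1]>-.4)&(P[:,0]>.5)&(P[:,0]<.75)
print(P[m].mean(0),cv2.minAreaRect(P[m,:2].astype(np.float32)*1000),m.sum(),np.percentile(P[m,2],[5,50,95]))
E
```

```text
time_s: 5.5
ee_pos: [0.5125, 0.2928, 0.1876]
orientation: [[0.961, 0.277, -0.001], [0.277, -0.961, -0.0], [-0.001, 0.0, -1.0]]
force: [0.3, 0.7, 0.5]
opening: 0.0601
gripper_force: 0.0
time_s: 6.1
ee_pos: [0.5126, 0.2929, 0.1881]
orientation: [[0.961, 0.277, 0.0], [0.277, -0.961, 0.0], [0.0, 0.0, -1.0]]
force: [-0.9, -0.1, -0.2]
opening: 0.02
gripper_force: 0.0
time_s: 7.1
ee_pos: [0.5148, 0.2938, 0.3629]
orientation: [[0.961, 0.277, 0.01], [0.277, -0.961, 0.003], [0.01, -0.001, -1.0]]
force: [1.4, 0.3, -2.4]
opening: 0.0091
gripper_force: 50.0
t 7.1 pos [0.5148 0.2938 0.3629] yaw_y -73.92 | shift [-0.1795  0.3165  0.0009] turn z 6.08 tilt fix [-0.0318 -0.5868 -0.    ]
door_grip [(0.76, array([0.5165, 0.2921, 0.3723]))]
knuckle_high [(0.56, array([0.6297, 0.3222, 0.3084]))]
knuckle_low [(0.77, array([0.6358, 0.33  , 0.1904])), (0.58, array([0.6319, 0.3257, 0.3083]))]
pin_low [(0.6, array([ 0.5417, -0.0356,  0.0516])), (0.22, array([ 0.667 , -0.1418, -0.001 ]))]
pin_high [(0.97, array([ 0.5377, -0.0381,  0.1747])), (0.64, array([0.6319, 0.3231, 0.3042]))]
knob_grip []
door_grip []
pin_low [(0.61, array([ 0.5474, -0.0328,  0.0497])), (0.28, array([ 0.5449, -0.0341,  0.1708]))]
knob_grip [(0.44, array([ 0.6133, -0.2572,  0.2751]))]
case []
((651.53564453125, -144.86270141601562), (220.22593688964844, 281.1268310546875), 10.328786849975586) 5687 [0.2004 0.2042 0.2081]
[ 0.6132 -0.2559  0.2846] ((614.5428466796875, -257.2709655761719), (15.755176544189453, 50.5914306640625), 47.16288757324219) 120 [0.2761 0.2853 0.2894]
```

View pics/c.png

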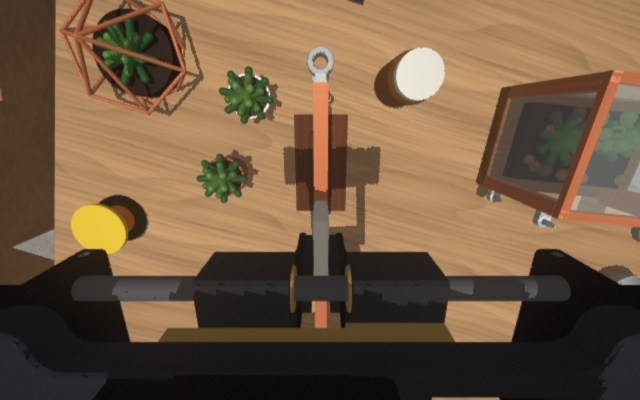

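The door is held: the ring is visible at (320,62) and the leaf has cleared the rack. I'll hang it about 70° open, where the reach is better. The lower knuckle will come in sideways between the two pins from the robot side.

```bash
python3 -m inch '[[[-0.01,0.015,0,0,0,0],[-0.0195,0.031,0,0,0,0],[-0.0195,0.031,0,0,0,0],[-0.0195,0.031,0,0,0,0],[-0.0195,0.031,0,0,0,0],[-0.0195,0.031,0,0,0,0],[-0.0195,0.031,0,0,0,0],[-0.0195,0.031,0,0,0,0],[-0.0195,0.031,0,0,0,0],[-0.0195,0.031,0,0,0,0],[-0.0195,0.031,0,0,0,0],[-0.0195,0.031,0,0,0,0],[-0.01,0.015,0,0,0,0],[0,0,0,0,0,-5],[0,0,0,0,0,-5],[0,0,0,0,0,-4.2],[0,0,0,0,0,0]]]'
python3 -m inch '[[[0,0,0.015,0,0,0],[0,0,0.025,0,0,0],[0,0,0.025,0,0,0],[0,0,0.02,0,0,0],[0,0,0.005,0,0,0],[0,0,0,0,0,0],[0,0,0,0,0,0],[0,0,0,0,0,0]]]'
python3 - <<'E'
from h import *
to([0.395,-0.12,0.273],-59.67); s=observe(); R=np.array(s["orientation"]); p=np.array(s["ee_pos"])
for c in ("wrist","scene"):
  f=grab_frame(c)
  save(f,"d_%s.png"%c)
  for n in "knuckle_high knuckle_low pin_low pin_high door_grip".split():
    r=landmark_of(f,n); print(n,[(round(x["conf"],2),w(f,x["at"]),"tool",R.T@(w(f,x["at"])-p)) for x in r[:2]])
E
python3 -c "
import cv2,numpy as np
a=cv2.imread('pics/d_wrist.png');b=cv2.imread('pics/d_scene.png')
cv2.imwrite('pics/d.png',np.vstack([cv2.resize(a[:300],(640,300)),cv2.resize(b[130:330,140:440],(450,300)).copy() if 0 else cv2.copyMakeBorder(cv2.resize(b[130:330,140:440],(450,300)),0,0,0,190,0)]))"
```

```text
time_s: 9.4
ee_pos: [0.3899, -0.1286, 0.3582]
orientation: [[0.864, 0.504, 0.001], [0.504, -0.864, -0.0], [0.0, 0.001, -1.0]]
force: [0.2, -0.5, -3.5]
opening: 0.0093
gripper_force: 50.0
time_s: 10.2
ee_pos: [0.3909, -0.1291, 0.2691]
orientation: [[0.864, 0.504, 0.002], [0.504, -0.864, -0.002], [0.001, 0.003, -1.0]]
force: [0.3, -0.0, -3.2]
opening: 0.0089
gripper_force: 50.0
t 10.2 pos [ 0.3909 -0.1291  0.2691] yaw_y -59.74 | shift [ 0.0082 -0.0058 -0.0039] turn z -0.07 tilt fix [ 0.1554 -0.0748  0.    ]
knuckle_high [(0.87, array([ 0.4951, -0.0747,  0.2121]), 'tool', array([0.1174, 0.0054, 0.0572]))]
knuckle_low [(0.95, array([ 0.4916, -0.0686,  0.0924]), 'tool', array([ 0.1172, -0.002 ,  0.1769]))]
pin_low [(0.6, array([ 0.5414, -0.0353,  0.0509]), 'tool', array([ 0.177 , -0.0058,  0.2184]))]
pin_high [(0.39, array([ 0.5782, -0.2561,  0.1291]), 'tool', array([0.0977, 0.2037, 0.1408]))]
door_grip [(0.59, array([ 0.3921, -0.1284,  0.2792]), 'tool', array([ 0.0014,  0.0001, -0.0101]))]
knuckle_high [(0.61, array([ 0.4931, -0.0681,  0.214 ]), 'tool', array([ 0.119 , -0.0014,  0.0553]))]
knuckle_low []
pin_low [(0.88, array([ 0.5438, -0.0359,  0.0453]), 'tool', array([ 0.1787, -0.004 ,  0.224 ]))]
pin_high [(0.65, array([ 0.5399, -0.0368,  0.1729]), 'tool', array([ 0.1751, -0.0049,  0.0964]))]
door_grip [(0.82, array([ 0.3914, -0.129 ,  0.2811]), 'tool', array([ 0.0006,  0.0002, -0.0119])), (0.62, array([ 0.5419, -0.0387,  0.0483]), 'tool', array([ 0.1757, -0.0026,  0.2211]))]
```

View pics/d.png

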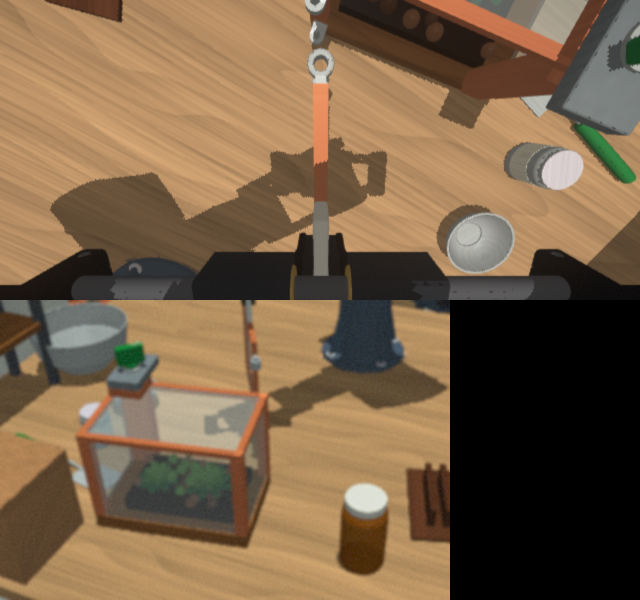

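In the wrist view the ring is at (320,63) with the two pins ahead of it at (319,33) and (317,3). That puts the pins straight ahead and a few mm to the left. I'll close in and measure finely.

```bash
python3 -m inch '[[[0.01,-0.003,0,0,0,0],[0.015,0,0,0,0,0],[0.01,0,0,0,0,0],[0,0,0,0,0,0],[0,0,0,0,0,0]]]'
python3 - <<'E'
from h import *
s=observe(); R=np.array(s["orientation"]); p=np.array(s["ee_pos"])
f=grab_frame("wrist"); save(f,"e_w.png"); print(s["time_s"],p,R[:,0],R[:,2],f["fx"],f["cx"],f["cy"])
T=np.array(f["world_from_camera"]); print("cam in tool",R.T@(T[:3,3]-p)); print(R.T@T[:3,:3])
for n in "knuckle_high knuckle_low pin_low pin_high".split():
    r=landmark_of(f,n); print(n,[(round(x["conf"],2),w(f,x["at"]),"tool",R.T@(w(f,x["at"])-p)) for x in r[:2]])
c=f["img"][0:110,260:380][:,:,::-1]; cv2.imwrite("pics/e.png",cv2.resize(c,None,fx=5,fy=5,interpolation=cv2.INTER_NEAREST))
P=cloud(f); Q=(P-p)@R
m=(abs(Q[:,0]-.145)<.06)&(abs(Q[:,1])<.03)&(P[:,2]>.155)
for lo,hi in ((.155,.176),(.176,.2),(.2,.225),(.225,.24)):
    k=m&(P[:,2]>lo)&(P[:,2]<hi)
    if k.sum(): print(lo,k.sum(),Q[k].min(0),Q[k].max(0),Q[k].mean(0))
E
```

```text
time_s: 11.3
ee_pos: [0.4185, -0.108, 0.2677]
orientation: [[0.863, 0.505, -0.001], [0.505, -0.863, -0.0], [-0.001, -0.001, -1.0]]
force: [-0.9, 0.5, -3.6]
opening: 0.009
gripper_force: 50.0
11.3 [ 0.4185 -0.108   0.2677] [ 0.863   0.5051 -0.001 ] [-0.0012 -0.     -1.    ] 277.6962400193904 320.4563508840226 200.19207712046543
cam in tool [ 0.0843 -0.0004 -0.1829]
[[-0.0004 -0.9523 -0.3053]
 [ 1.     -0.0008  0.0011]
 [-0.0013 -0.3053  0.9523]]
knuckle_high [(0.61, array([ 0.5232, -0.055 ,  0.2114]), 'tool', array([0.1173, 0.0072, 0.0562])), (0.45, array([ 0.5405, -0.0357,  0.0525]), 'tool', array([ 0.142 , -0.0006,  0.2151]))]
knuckle_low [(0.9, array([ 0.5182, -0.0447,  0.093 ]), 'tool', array([ 0.1183, -0.0041,  0.1746]))]
pin_low [(0.85, array([ 0.5405, -0.0354,  0.0525]), 'tool', array([ 0.1423, -0.0009,  0.215 ])), (0.3, array([ 0.579 , -0.2575,  0.1287]), 'tool', array([0.0632, 0.2102, 0.1388]))]
pin_high [(0.73, array([ 0.5398, -0.0369,  0.1722]), 'tool', array([ 0.1407, -0.    ,  0.0954]))]
0.155 527 [ 0.1369 -0.0086  0.0917] [0.1644 0.0133 0.1125] [0.1502 0.0017 0.0976]
0.176 347 [ 0.1381 -0.0085  0.0676] [0.1629 0.0299 0.0916] [0.1536 0.0032 0.0787]
0.2 890 [ 0.1087 -0.0089  0.0428] [0.1649 0.03   0.0676] [0.1561 0.0139 0.062 ]
0.225 546 [ 0.1039 -0.0099  0.0357] [0.127  0.009  0.0426] [ 0.1159 -0.0004  0.0382]
```

View pics/e.png

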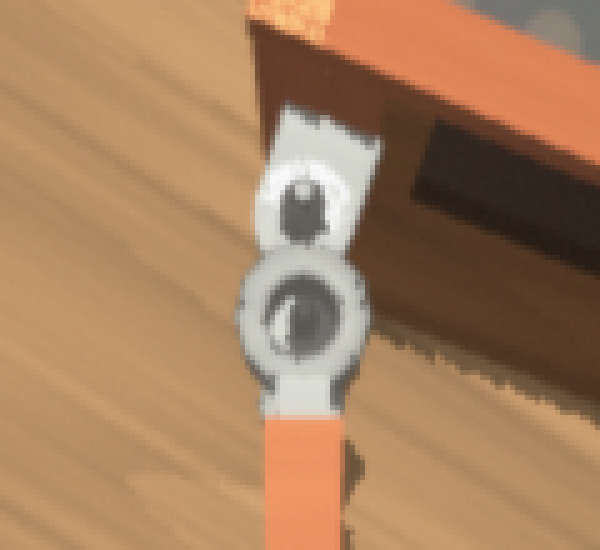

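The ring centre at crop (303,318) works out to tool (0.117, 0.000). The pin tip at (306,190) works out to (0.142, 0.0005). The remaining shift is 24.5 mm in x and about 0.5 mm in y.

```bash
python3 -m inch '[[[0.0085,0.0005,0,0,0,0],[0.01,0,0,0,0,0],[0.006,0,0.005,0,0,0],[0,0,0.008,0,0,0],[0,0,0,0,0,0],[0,0,0,0,0,0],[0,0,0,0,0,0]]]'
python3 - <<'E'
from h import *
s=observe(); R=np.array(s["orientation"]); p=np.array(s["ee_pos"])
f=grab_frame("wrist"); print(s["time_s"],p,R[:,0],R[:,2],s["force"])
c=f["img"][0:110,260:380][:,:,::-1]; cv2.imwrite("pics/g.png",cv2.resize(c,None,fx=5,fy=5,interpolation=cv2.INTER_NEAREST))
E
```

```text
time_s: 12.25
ee_pos: [0.4399, -0.0964, 0.2549]
orientation: [[0.864, 0.504, -0.0], [0.504, -0.864, 0.0], [-0.0, -0.0, -1.0]]
force: [0.4, 0.6, -3.7]
opening: 0.0092
gripper_force: 50.0
12.25 [ 0.4399 -0.0964  0.2549] [ 0.8637  0.504  -0.0002] [-0.0003  0.     -1.    ] [ 0.4021  0.5526 -3.7167]
```

View pics/g.png

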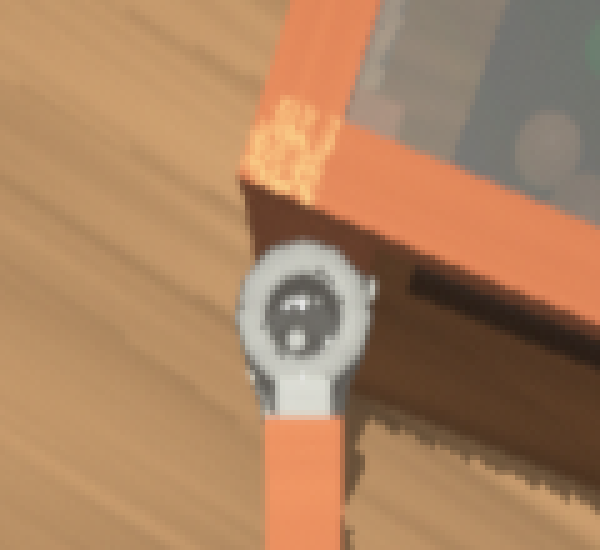

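In the bore, the lower bright spot at (298,340) is the upper pin's tip. It sits within 1 mm of the ring axis, so I descend.

```bash
python3 -m inch '[[[0,0,0.006,0,0,0],[0,0,0.006,0,0,0],[0,0,0.006,0,0,0],[0,0,0.003,0,0,0],[0,0,0,0,0,0]]]'
python3 -m inch '[[[0,0,0.003,0,0,0],[0,0,0.003,0,0,0],[0,0,0,0,0,0]]]'
```

```text
time_s: 12.8
ee_pos: [0.4396, -0.0962, 0.2332]
orientation: [[0.864, 0.504, -0.001], [0.504, -0.864, 0.001], [-0.001, -0.001, -1.0]]
force: [-0.8, -0.1, -2.9]
opening: 0.0088
gripper_force: 50.0
time_s: 13.1
ee_pos: [0.4398, -0.0962, 0.2276]
orientation: [[0.864, 0.504, -0.001], [0.504, -0.864, 0.0], [-0.0, -0.001, -1.0]]
force: [-0.0, 0.4, -3.4]
opening: 0.0093
gripper_force: 50.0
```

```bash
python3 -m inch '[[[0,0,0.0015,0,0,0],[0,0,0,0,0,0]]]'; python3 -m inch '[[[0,0,0.0015,0,0,0],[0,0,0,0,0,0]]]'; python3 -m inch '[[[0,0,0.0015,0,0,0],[0,0,0,0,0,0]]]'
```

```text
time_s: 13.3
ee_pos: [0.44, -0.0963, 0.2264]
orientation: [[0.864, 0.504, -0.0], [0.504, -0.864, 0.0], [-0.0, -0.0, -1.0]]
force: [0.1, -0.2, -3.9]
opening: 0.0092
gripper_force: 50.0
time_s: 13.5
ee_pos: [0.4399, -0.0968, 0.2254]
orientation: [[0.863, 0.504, -0.0], [0.504, -0.863, -0.001], [-0.001, 0.001, -1.0]]
force: [-2.9, -2.4, 1.9]
opening: 0.0093
gripper_force: 50.0
time_s: 13.7
ee_pos: [0.44, -0.0976, 0.225]
orientation: [[0.863, 0.505, 0.0], [0.505, -0.863, -0.003], [-0.001, 0.003, -1.0]]
force: [-6.0, -3.3, 10.3]
opening: 0.0096
gripper_force: 50.0
```

Contact came at about the expected depth. I release so the door settles, and then check it.

```bash
python3 -m inch '[[[0,0,-0.001,0,0,0],[0,0,0,0,0,0],[0,0,0,0,0,0],[0,0,0,0,0,0]]]' 0.022 10
python3 - <<'E'
from h import *
s=observe(); R=np.array(s["orientation"]); p=np.array(s["ee_pos"])
f=grab_frame("wrist"); g=grab_frame("scene"); print(s["time_s"],p,s["opening"],s["force"])
for q in (f,g):
  for n in "knuckle_high knuckle_low pin_low pin_high door_grip door_edge".split():
    r=landmark_of(q,n); print(n,[(round(x["conf"],2),w(q,x["at"]),"tool",R.T@(w(q,x["at"])-p)) for x in r[:1]])
P=cloud(f); Q=(P-p)@R
for x0,x1,n in ((.03,.095,"leaf top"),(.108,.127,"ring top")):
  m=(Q[:,0]>x0)&(Q[:,0]<x1)&(abs(Q[:,1])<.008)&(P[:,2]>.14); print(n,m.sum(),Q[m].mean(0),np.percentile(P[m,2],[10,50,90]))
a=cv2.resize(f["img"][0:200,220:420],(500,500),interpolation=cv2.INTER_NEAREST)
cv2.imwrite("pics/i.png",a[:,:,::-1])
E
```

```text
time_s: 14.1
ee_pos: [0.4403, -0.0962, 0.2244]
orientation: [[0.864, 0.504, 0.0], [0.504, -0.864, 0.0], [0.0, -0.0, -1.0]]
force: [-0.3, 0.1, -0.5]
opening: 0.0218
gripper_force: 0.0
14.1 [ 0.4403 -0.0962  0.2244] 0.021766847469722603 [-0.3232  0.124  -0.4677]
knuckle_high [(0.91, array([ 0.5437, -0.0383,  0.1655]), 'tool', array([0.1185, 0.0021, 0.0589]))]
knuckle_low [(0.88, array([ 0.5452, -0.031 ,  0.0503]), 'tool', array([ 0.1235, -0.0035,  0.1741]))]
pin_low [(0.77, array([ 0.5431, -0.0351,  0.0512]), 'tool', array([ 0.1196, -0.001 ,  0.1732]))]
pin_high [(0.76, array([ 0.5369, -0.0355,  0.1731]), 'tool', array([ 0.114 , -0.0037,  0.0513]))]
door_grip [(0.78, array([ 0.4393, -0.0971,  0.2361]), 'tool', array([-0.0012,  0.0002, -0.0118]))]
door_edge []
knuckle_high [(0.69, array([ 0.5459, -0.0348,  0.1692]), 'tool', array([0.1222, 0.0002, 0.0552]))]
knuckle_low [(0.17, array([ 0.5432, -0.0335,  0.1697]), 'tool', array([ 0.1205, -0.0023,  0.0547]))]
pin_low [(0.81, array([ 0.5492, -0.0384,  0.0488]), 'tool', array([0.1232, 0.0049, 0.1756]))]
pin_high [(0.98, array([ 0.5391, -0.0389,  0.1731]), 'tool', array([0.1143, 0.0003, 0.0513]))]
door_grip [(0.88, array([ 0.4401, -0.0998,  0.2362]), 'tool', array([-0.0019,  0.0029, -0.0118]))]
door_edge [(0.81, array([ 0.3509, -0.1561,  0.1303]), 'tool', array([-0.1074,  0.0066,  0.094 ]))]
leaf top 2228 [ 0.0528  0.0001 -0.0317] [0.2136 0.2149 0.3318]
ring top 558 [ 0.1169 -0.0001  0.0385] [0.1797 0.1878 0.1891]
```

View pics/i.png

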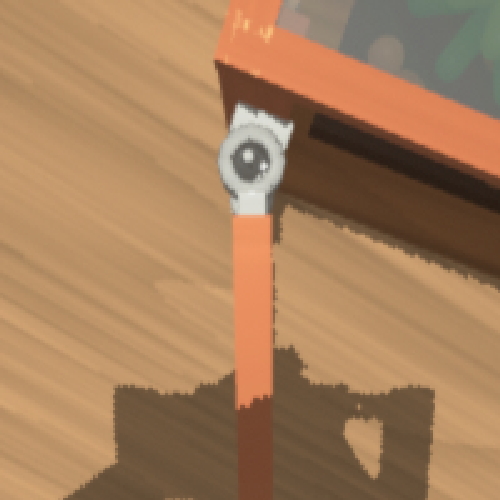

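The leaf top reads 0.2149 m, which is case height + 10 mm, so the door is fully down on both pins. The fingers loosely straddle the tab, and I swing it along the arc.

```bash
python3 -m inch '[[[0.0002,0.0072,0,0,0,-3.5],[0.0002,0.0072,0,0,0,-3.5],[0.0002,0.0072,0,0,0,-3.5],[0.0002,0.0072,0,0,0,-3.5],[0.0002,0.0072,0,0,0,-3.5],[0.0002,0.0072,0,0,0,-3.5],[0.0002,0.0072,0,0,0,-3.5],[0.0002,0.0072,0,0,0,-3.5],[0.0002,0.0072,0,0,0,-3.5],[0.0002,0.0072,0,0,0,-3.5],[0.0002,0.0072,0,0,0,-3.5],[0.0002,0.0072,0,0,0,-3.5],[0.0002,0.0072,0,0,0,-3.5],[0.0002,0.0072,0,0,0,-3.5],[0.0002,0.0072,0,0,0,-3.5],[0.0002,0.0072,0,0,0,-3.5],[0.0002,0.0072,0,0,0,-3.5],[0.0002,0.0072,0,0,0,-3.5],[0.0002,0.0072,0,0,0,-3.5],[0.0002,0.0072,0,0,0,-3.5]]]'
python3 - <<'E'
from h import *
s=observe(); R=np.array(s["orientation"]); p=np.array(s["ee_pos"]); to([0.564,-.152,.2244],10.33)
f=grab_frame("wrist")
P=cloud(f); Q=(P-p)@R
for x0,x1,n in ((.04,.06,"leaf top"),(.07,.09,"leaf top2"),(.108,.127,"ring top")):
  m=(Q[:,0]>x0)&(Q[:,0]<x1)&(abs(Q[:,1])<.025)&(P[:,2]>.211)&(P[:,2]<.222); print(n,m.sum(),Q[m].mean(0),Q[m,1].min(),Q[m,1].max(),P[m].mean(0))
for x in landmark_of(f,"door_grip")[:1]: print(w(f,x["at"]))
E
```

```text
time_s: 16.8
ee_pos: [0.5628, -0.1532, 0.2242]
orientation: [[-0.181, 0.984, -0.001], [0.984, 0.181, 0.0], [0.0, -0.001, -1.0]]
force: [-0.4, 1.5, 0.5]
opening: 0.0222
gripper_force: 0.1
t 16.8 pos [ 0.5628 -0.1532  0.2242] yaw_y 10.41 | shift [ 0.001   0.0014 -0.0002] turn z 0.08 tilt fix [-0.0358 -0.0255 -0.    ]
leaf top 401 [ 0.0502 -0.0033  0.0102] -0.008421211491070304 0.002180515394538162 [ 0.5505 -0.1044  0.2141]
leaf top2 466 [ 0.0802 -0.0015  0.0096] -0.00667786607547566 0.003994295556538865 [ 0.5468 -0.0746  0.2146]<stdin>:6: RuntimeWarning: Mean of empty slice.
  ret = um.true_divide(
Traceback (most recent call last):
ValueError: zero-size array to reduction operation minimum which has no identity
```

The door trails by about 3.5° as expected. I push the rest gently until contact.

```bash
python3 -m inch '[[[0,0.002,0,0,0,0],[0,0.002,0,0,0,0],[0,0.0015,0,0,0,0],[0,0,0,0,0,0]]]'; python3 -m inch '[[[0,0.0015,0,0,0,0],[0,0,0,0,0,0]]]'; python3 -m inch '[[[0,0.0015,0,0,0,0],[0,0,0,0,0,0]]]'; python3 -m inch '[[[0,0.0015,0,0,0,0],[0,0,0,0,0,0]]]'
```

```text
time_s: 17.25
ee_pos: [0.5681, -0.1523, 0.2244]
orientation: [[-0.178, 0.984, -0.0], [0.984, 0.178, 0.0], [0.0, -0.0, -1.0]]
force: [-0.3, -0.4, 0.8]
opening: 0.022
gripper_force: 0.1
time_s: 17.45
ee_pos: [0.5697, -0.152, 0.2245]
orientation: [[-0.178, 0.984, 0.0], [0.984, 0.178, 0.0], [-0.0, 0.0, -1.0]]
force: [-0.1, 0.3, 0.4]
opening: 0.0219
gripper_force: 0.1
time_s: 17.65
ee_pos: [0.57, -0.152, 0.2244]
orientation: [[-0.178, 0.984, -0.003], [0.984, 0.178, -0.0], [0.0, -0.003, -1.0]]
force: [-3.6, -0.9, 2.8]
opening: 0.0221
gripper_force: 1.9
time_s: 17.85
ee_pos: [0.5701, -0.1519, 0.2244]
orientation: [[-0.179, 0.984, -0.006], [0.984, 0.179, -0.001], [0.0, -0.006, -1.0]]
force: [-7.0, -1.4, 3.8]
opening: 0.0222
gripper_force: 3.6
```

Contact force confirms the door's shut. I centre the fingers, lift, and go over the knob.

```bash
python3 -m inch '[[[0,-0.008,0,0,0,0],[0,-0.0025,0,0,0,0],[0,0,-0.02,0,0,0],[0,0,-0.04,0,0,0],[0,0,-0.04,0,0,0],[0,0,-0.02,0,0,-6.5],[0,0,0,0,0,-7.5],[0,0,0,0,0,-7.5],[0,0,0,0,0,-7.5],[0,0,0,0,0,-7.5],[0,0,0,0,0,0],[0,0,0,0,0,0]]]' 0.022
python3 - <<'E'
from h import *
f=grab_frame("wrist"); save(f,"j.png")
for n in "knob_grip door_grip jamb door_edge pin_high".split():
    r=landmark_of(f,n); print(n,[(round(x["conf"],2),w(f,x["at"])) for x in r[:1]])
P=cloud(f); c=f["img"][f["z_map"]>0].astype(int)
g=(P[:,2]>.275)&(P[:,2]<.3)&(np.hypot(P[:,0]-.613,P[:,1]+.2575)<.045)
k=P[g]; 
if len(k): print(len(k),cv2.minAreaRect(k[:,:2].astype(np.float32)*1000),np.percentile(k[:,2],[5,50,95]))
m=(P[:,2]>.225)&(P[:,2]<.262)&(np.hypot(P[:,0]-.575,P[:,1]+.152)<.04); print("tab",m.sum(),cv2.minAreaRect(P[m,:2].astype(np.float32)*1000) if m.any() else 0)
to([.6135,-.2575,.33],47.2)
E
```

```text
time_s: 19.05
ee_pos: [0.5626, -0.1533, 0.3445]
orientation: [[-0.727, 0.687, 0.001], [0.687, 0.727, 0.0], [-0.001, 0.001, -1.0]]
force: [-0.2, 0.5, 0.1]
opening: 0.0221
gripper_force: 0.0
knob_grip []
door_grip [(0.95, array([ 0.563 , -0.1558,  0.2355]))]
jamb [(0.84, array([ 0.5796, -0.2584,  0.1289]))]
door_edge [(0.77, array([ 0.5786, -0.2577,  0.1299]))]
pin_high [(0.65, array([ 0.5409, -0.0379,  0.1745]))]
28 ((630.2755737304688, -263.3735656738281), (2.2749104499816895, 12.487442016601562), 44.26303482055664) [0.2759 0.2847 0.2862]
tab 583 ((563.243896484375, -154.34024047851562), (10.545059204101562, 45.41621398925781), 9.642803192138672)
t 19.35 pos [ 0.5623 -0.1534  0.3444] yaw_y 46.73 | shift [-0.1086 -0.0407  0.0144] turn z -0.47 tilt fix [ 0.0077  0.0025 -0.    ]
```

View pics/j.png

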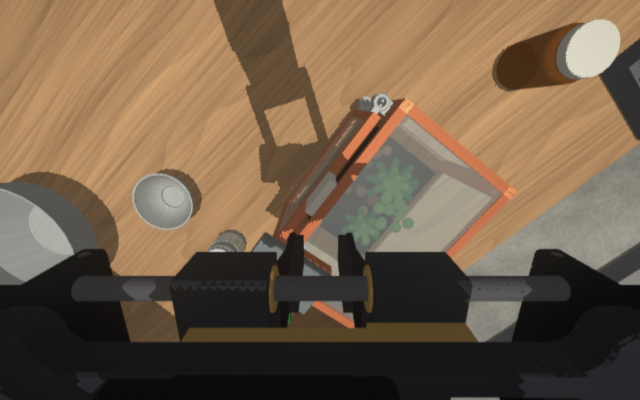

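The door lies shut along the case front: door_edge and jamb agree within 1 mm. The knob is hidden behind the fingers near (290,310). I move just past it and measure it.

```bash
python3 -m inch '[[[-0.025,-0.0085,0,0,0,0],[-0.035,-0.011,0,0,0,0],[-0.035,-0.011,0,0,0,0],[-0.034,-0.010,0,0,0,0],[0,0,0,0,0,0],[0,0,0,0,0,0]]]' 0.04
python3 - <<'E'
from h import *
f=grab_frame("wrist"); t=grab_frame("top"); save(f,"k.png")
s=observe()
for q in (f,t):
  for n in ["knob_grip"]:
    r=landmark_of(q,n); print(n,[(round(x["conf"],2),w(q,x["at"])) for x in r[:2]])
  P=cloud(q); h=cv2.cvtColor(q["img"],cv2.COLOR_RGB2HSV)[q["z_map"]>0]
  g=(P[:,2]>.275)&(P[:,2]<.295)&(np.hypot(P[:,0]-.613,P[:,1]+.2575)<.045)&(h[:,0]>40)&(h[:,0]<85)&(h[:,1]>80)
  k=P[g]
  if len(k): print(len(k),cv2.minAreaRect(k[:,:2].astype(np.float32)*1000),np.percentile(k[:,2],[5,50,95]),k.mean(0))
to([.6135,-.2575,.258],47.2)
E
```

```text
time_s: 19.95
ee_pos: [0.6284, -0.2716, 0.3435]
orientation: [[-0.728, 0.686, -0.001], [0.686, 0.728, 0.001], [0.002, 0.0, -1.0]]
force: [0.4, 0.2, -0.9]
opening: 0.0398
gripper_force: 0.0
knob_grip [(0.55, array([ 0.6082, -0.2564,  0.2725])), (0.44, array([ 0.65  , -0.4441,  0.0023]))]
825 ((611.6631469726562, -256.0558166503906), (15.319620132446289, 47.88079833984375), 47.18533706665039) [0.2839 0.2859 0.2871] [ 0.6117 -0.2557  0.2857]
knob_grip [(0.64, array([ 0.4231, -0.4149,  0.0211])), (0.49, array([ 0.5426, -0.0362,  0.0494]))]
24 ((626.580322265625, -267.3208312988281), (13.958261489868164, 12.097246170043945), 57.559844970703125) [0.2811 0.2864 0.289 ] [ 0.627  -0.2673  0.286 ]
t 20.15 pos [ 0.6282 -0.27    0.3449] yaw_y 46.83 | shift [ 0.0192 -0.001   0.0869] turn z -0.37 tilt fix [ 0.012  -0.0077 -0.    ]
```

View pics/k.png

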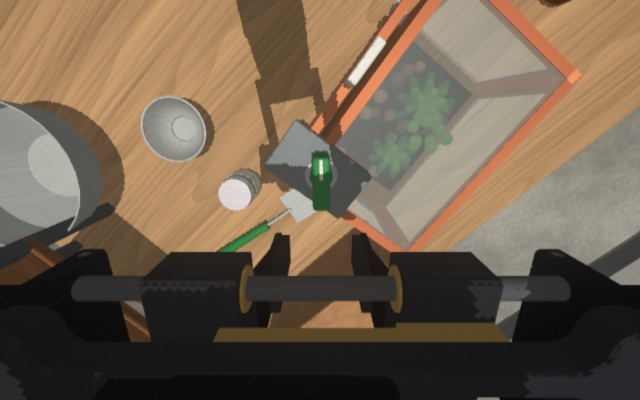

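The knob lies at (320,180), centred between the fingers, its bar along tool x. Now I descend and grip.

```bash
python3 -m inch '[[[0.012,-0.0008,0,0,0,-0.4],[0.0085,0,0.02,0,0,0],[0,0,0.03,0,0,0],[0,0,0.025,0,0,0],[0,0,0.0125,0,0,0],[0,0,0,0,0,0]]]' 0.04 40
python3 -m inch '[[[0,0,0,0,0,0],[0,0,0,0,0,0],[0,0,0,0,0,0],[0,0,0,0,0,0],[0,0,0,0,0,0],[0,0,0,0,0,0]]]' 0.005 40
python3 - <<'E'
from h import *
s=observe(); to([.6125,-.2565,.257],47.2); print(s["joints"],s["wrist_torque"],s["opening"],s["gripper_force"],s["force"])
E
```

```text
time_s: 20.75
ee_pos: [0.6119, -0.2565, 0.2553]
orientation: [[-0.734, 0.679, -0.003], [0.679, 0.734, 0.002], [0.004, -0.001, -1.0]]
force: [0.1, -1.0, -0.2]
opening: 0.04
gripper_force: 0.0
time_s: 21.35
ee_pos: [0.6139, -0.2578, 0.2581]
orientation: [[-0.733, 0.68, 0.003], [0.68, 0.733, -0.001], [-0.002, 0.001, -1.0]]
force: [1.4, 1.1, 3.4]
opening: 0.0154
gripper_force: 40.0
t 21.35 pos [ 0.6139 -0.2578  0.2581] yaw_y 47.18 | shift [ 0.0019 -0.      0.0011] turn z -0.02 tilt fix [ 0.0771  0.1261 -0.    ]
[-0.5655  0.532   1.2586  0.0009  1.3485 -1.3891] [ 0.221  -0.1832 -0.0122] 0.015357851080768098 40.00106871128082 [1.4374 1.1294 3.3875]
```

```bash
cat > o.py <<'E'
from h import *
s=observe(); R=np.array(s["orientation"]); y=np.degrees(np.arctan2(R[1,1],R[0,1]))
print(round(s["time_s"],2),"turned",round(47.18-y,2),"torque",np.array(s["wrist_torque"]),"F",np.array(s["force"]),"j6tau",round(s["joint_efforts"][5],3),round(s["opening"],4))
E
python3 o.py
python3 -m inch '[[[0,0,0,0,0,3],[0,0,0,0,0,4],[0,0,0,0,0,4],[0,0,0,0,0,4]]]' >/dev/null; python3 o.py
python3 -m inch '[[[0,0,0,0,0,4],[0,0,0,0,0,4],[0,0,0,0,0,4],[0,0,0,0,0,2]]]' >/dev/null; python3 o.py
```

```text
21.35 turned 0.0 torque [ 0.221  -0.1832 -0.0122] F [1.4374 1.1294 3.3875] j6tau -0.001 0.0154
21.75 turned 15.16 torque [0.0777 0.0283 0.0177] F [0.3836 1.0624 4.6593] j6tau -0.419 0.0155
22.15 turned 29.11 torque [0.1028 0.1119 0.0862] F [0.0644 0.1463 3.9114] j6tau -0.085 0.0153
```

```bash

python3 -m inch '[[[0,0,0,0,0,3],[0,0,0,0,0,0]]]' >/dev/null; python3 o.py
python3 -m inch '[[[0,0,0,0,0,3],[0,0,0,0,0,0]]]' >/dev/null; python3 o.py
python3 -m inch '[[[0,0,0,0,0,3],[0,0,0,0,0,0]]]' >/dev/null; python3 o.py
python3 -m inch '[[[0,0,0,0,0,3],[0,0,0,0,0,0]]]' >/dev/null; python3 o.py
python3 -m inch '[[[0,0,0,0,0,3],[0,0,0,0,0,0]]]' >/dev/null; python3 o.py
```

```text
22.35 turned 32.01 torque [ 0.0127  0.1472 -0.0802] F [-0.0342  0.3089  5.7213] j6tau 0.14 0.0156
22.55 turned 34.95 torque [0.011  0.2127 0.1209] F [-0.9313 -0.2076  6.3976] j6tau 0.287 0.0153
22.75 turned 37.95 torque [0.072  0.206  0.1617] F [-0.4508  0.5329  5.3302] j6tau 0.288 0.0153
22.95 turned 40.95 torque [0.0125 0.2487 0.1517] F [-0.7538  0.4367  5.1321] j6tau 0.288 0.0155
23.15 turned 43.95 torque [-0.0101  0.3425  0.1639] F [-1.822   0.6433  4.9996] j6tau 0.289 0.0158
```

```bash

for i in 1; do
python3 -m inch '[[[0,0,0,0,0,3],[0,0,0,0,0,0]]]' >/dev/null; python3 o.py
python3 -m inch '[[[0,0,0,0,0,3],[0,0,0,0,0,0]]]' >/dev/null; python3 o.py
python3 -m inch '[[[0,0,0,0,0,3],[0,0,0,0,0,0]]]' >/dev/null; python3 o.py
python3 -m inch '[[[0,0,0,0,0,3],[0,0,0,0,0,0]]]' >/dev/null; python3 o.py
python3 -m inch '[[[0,0,0,0,0,3],[0,0,0,0,0,0]]]' >/dev/null; python3 o.py
done
```

```text
23.35 turned 46.95 torque [-0.0033  0.3359  0.1625] F [-0.8866  0.5619  5.5425] j6tau 0.289 0.0155
23.55 turned 49.95 torque [0.0851 0.3321 0.1129] F [-1.3282  0.1724  4.9254] j6tau 0.289 0.0156
23.75 turned 52.95 torque [0.0731 0.3813 0.1549] F [-1.4844  0.0439  5.4954] j6tau 0.29 0.0152
23.95 turned 55.95 torque [0.0664 0.4228 0.1299] F [-1.7946  0.8013  6.1981] j6tau 0.29 0.0153
24.15 turned 58.95 torque [0.0979 0.4209 0.1208] F [-1.7463  0.2367  5.8008] j6tau 0.29 0.0147
```

The torque stepped up between 32° and 35° and stayed on its plateau past 57°, the latest possible bite. So the bite is near 33.5°. I turn to about 80° in total, which is an eighth of a turn past it.

```bash

python3 -m inch '[[[0,0,0,0,0,3],[0,0,0,0,0,3],[0,0,0,0,0,3],[0,0,0,0,0,3],[0,0,0,0,0,3],[0,0,0,0,0,3],[0,0,0,0,0,2.5],[0,0,0,0,0,0],[0,0,0,0,0,0],[0,0,0,0,0,0]]]' >/dev/null; python3 o.py
python3 -m inch '[[[0,0,0,0,0,0],[0,0,0,0,0,0],[0,0,0,0,0,0],[0,0,0,0,0,0]]]' 0.04 >/dev/null; python3 o.py
python3 -m inch '[[[0,0,-0.015,0,0,0],[0,0,-0.03,0,0,0],[0,0,-0.03,0,0,0],[0,0,-0.03,0,0,0],[0.03,0,-0.03,0,0,0],[-0.03,0,-0.01,0,0,0],[-0.03,0,0,0,0,0],[-0.03,0,0,0,0,0],[0,0,0,0,0,0],[0,0,0,0,0,0]]]'
python3 - <<'E'
from h import *
f=grab_frame("wrist"); save(f,"m.png"); g=grab_frame("scene")
P=cloud(f); h=cv2.cvtColor(f["img"],cv2.COLOR_RGB2HSV)[f["z_map"]>0]
k=P[(P[:,2]>.275)&(P[:,2]<.295)&(np.hypot(P[:,0]-.613,P[:,1]+.2575)<.045)&(h[:,0]>40)&(h[:,0]<85)&(h[:,1]>80)]
if len(k): print(len(k),cv2.minAreaRect(k[:,:2].astype(np.float32)*1000))
for q in (f,g):
  for n in "door_edge knuckle_high pin_high door_grip".split():
    r=landmark_of(q,n); print(n,[(round(x["conf"],2),w(q,x["at"])) for x in r[:1]])
E
```

```text
25.15 turned 79.41 torque [0.176  0.6528 0.1091] F [-2.5838  0.8826  6.0663] j6tau 0.139 0.0156
25.55 turned 79.5 torque [-0.1363  0.1037 -0.0093] F [ 1.1103  0.5854 -0.5687] j6tau -0.002 0.0367
time_s: 26.55
ee_pos: [0.5807, -0.3089, 0.4016]
orientation: [[0.536, 0.844, -0.0], [0.844, -0.536, 0.001], [0.001, -0.001, -1.0]]
force: [-0.1, 0.7, -0.3]
opening: 0.04
gripper_force: 0.0
601 ((612.6354370117188, -256.35736083984375), (48.33053207397461, 15.767776489257812), 58.07063674926758)
door_edge []
knuckle_high [(0.93, array([ 0.5435, -0.0384,  0.169 ]))]
pin_high [(0.78, array([ 0.5416, -0.0381,  0.1732]))]
door_grip [(0.91, array([ 0.5664, -0.1553,  0.2339]))]
door_edge []
knuckle_high [(0.82, array([ 0.544 , -0.0377,  0.1703]))]
pin_high [(0.91, array([ 0.5358, -0.0391,  0.1711]))]
door_grip [(0.75, array([ 0.563 , -0.1537,  0.2367]))]
```

View pics/m.png

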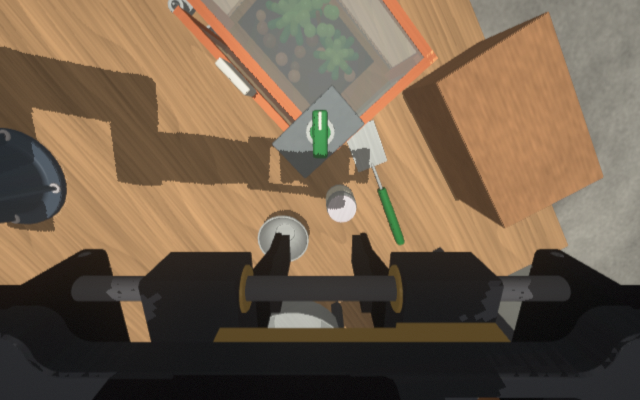

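The knob at (320,130) has turned 79°, so about 45° past the bite. The door is shut and the gripper is clear of everything. Handing in.

```bash
python3 -c "
from plant import *
print(finish_job())"
```

```text
the job is handed in; nothing more can be done
None
```

The door hangs on both pins, fully down and shut, and the knob was turned 79° in all, which I judge from the torque step near 33.5° to be about 45° past its bite; the gripper was clear when I handed in, and no verdict came back.

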